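Carry a spacer ring on a forked carrier and bed it on a sprung pin stand

ROBOT

A 6-joint arm with a two-finger parallel gripper is mounted at the origin on a cart in front of the work surface, level with it; the furniture and walls round the work are solid. World frame = base frame: x ahead of the robot, y to its left, z up, the work surface at z = 0. Lengths are in m, angles in rad, forces in N, time in s.
With the tool pointing down it reaches from about 0.25 to 0.775 m from the base axis. Payload 4 kg.
Tool frame: the origin (TCP) lies midway between the tips of the shut fingers; the grasp point (between the pads) lies 19 mm behind it; z points along the fingers, y is the line along which they close (so a half turn about z gives the same grasp; the last joint's range is limited). The gripper opens to 85 mm and grips with 20 to 120 N. Pads are 22 mm wide; open, the fingers measure 114 mm over their backs; the gripper's body (76 mm by 85 mm) begins 54 mm behind the grasp point. The pads swing forward as they close: fully open they stand 13 mm farther back than shut.
Start: joints at [-1.348, 0.087, 1.371, -0, 1.684, -0.103], TCP at [0.176, -0.521, 0.231] pointing down, gripper open.
Joint ranges: [-3.1, 3.1], [-0.76, 2.03], [0.27, 2.55], [-1.08, 4.22], [0.17, 2.65], [-2.57, 2.57]. Speed limits (rad/s): [2.79, 2.79, 3.14, 3.14, 3.14, 3.14].

INTERFACE

Orientations are given as a unit quaternion [w, x, y, z].
In Python, from plant import manip gives the robot as it stands. The module is installed in compiled form; this text tells all that it offers.
- The arm moves only by the shell command python3 -m creep 'ROWS' [FORCE]. ROWS is JSON, a list of rows, each an object of numbers: "tx", "ty", "tz": the shift along the tool's x, y, z in cm; "ax", "ay", "az": the turn, a rotation vector about the tool's x, y, z in degrees; "grip": the opening, from -1 (shut) to 1 (fully open). In form: [{"tx": .., "ty": .., "tz": .., "ax": .., "ay": .., "az": .., "grip": ..}, ...]. A call has 1 to 12 rows; each row is the pose to reach, as a shift and turn from the pose commanded when the call began, along the tool's axes at that moment; what a row does not reach only later rows make up. A row lasts 1/10 s, in which the tool goes at most 50 mm and 8.59 degrees, less where a joint would pass 70% of its speed; a pose out of reach is approached as far as the arm can. A call with a gripper value outside its range is refused whole. The fingers move at their own pace and stop on an object; FORCE is the grip in N (left out, the last holds). Time passes only in rows, so rows that repeat a pose let the fingers close. It gives the time, the measured TCP pose, the force, the opening and the grip force at its end, in the units of the state.
- manip.sense(): the state, without advancing time (a new reading comes with each control period).
- manip.grab_frame(name): name is "scene" or "top" or "wrist"; returns a dict with "color" (420x560x3 uint8, blue, green, red), "depth" (420x560 float32, m along the optical axis (not along the pixel's ray), 0 where there is no reading), "fx", "fy", "cx", "cy" (pixels), "k1" (the pictures are not rectified: a ray, as slopes to the right and down, at radius r is drawn at 1 + k1 r^2 times it, then the intrinsics apply), "origin" and "rotation" of the camera in the world. Camera axes: x right, y up, looking along -z (the intrinsics and any distortion apply to the point x, -y, -z); pixel columns grow to the right and rows downward; lengths in m; the calibration is good to about 2 mm. A picture is of the moment at which its call begins.
- manip.job_done(): hands the job in; it is judged then, once.
The state is a dict: "time_s": time; "joints": joint angles; "qd": joint speeds; "joint_torque": joint torques, N m; "tcp_pos": TCP position; "tcp_rot": TCP orientation; "ft_force": force on the tool from outside, world axes, zero at the start; "moment": the same for the moment, N m; "opening": opening from 0.0 (shut) to 1.0 (fully open); "grasp_force": force on a finger pad.
Only numpy, scipy, OpenCV 4.12 (cv2) and the standard library are available. Lean on these libraries where they do the work, as an engineer would, in place of code of your own. Each camera call takes 0.05 s, during which the arm holds its last target. There are 200 camera calls.

TASK

Lift the forked carrier by its wooden handle with the copper ring lying loose on its prongs, carry it level to the blue pin stand, and set the ring over the brass pin: the sprung table must be felt for and pressed down gently with the fork until the pin stands up into the ring, then, still pressing, draw the fork out so that the pin keeps the ring back. Leave the ring lying flat on the table round the pin and stand the carrier flat on the bench again, clear of the stand. Never touch the ring with the gripper, tip it, press hard on the stand or push the other things about.

Things in the scene. Friction and masses are not known exactly. Their poses are not given: they have to be found in the camera images.
- handle (a point): Grip point of the loose forked carrier (0.35 kg): on the axis of its upright square wooden handle (36 x 36 mm, 12 to 90 mm above the underside), 60 mm above the carrier's underside, which starts flat on the bench. x points from handle to prong tips, z up. Pressing with the prongs loads the grip 100 mm ahead: grip the faces that look along x with 60 N or more to keep it level.
- fork_rest (a point): Point on the carrier where the ring lies: mid-slot, 100 mm ahead of the handle axis, at the blade's upper face, 4 mm above its underside; same axes. The flat steel blade is 66 mm wide, 4 mm thick, from 35 mm behind the handle axis to 143 mm ahead; from 60 mm ahead on it is two prongs 20 mm wide with a 26 mm slot between, open at the tips.
- ring_center (a point): Centre (half-way up) of the loose copper ring, 56 mm outside, 24 mm hole, 9 mm thick, about 0.12 kg, z its axis. It starts lying flat across the two prongs, within 10 mm of fork_rest, held by its weight alone.
- stand: Pin stand, fixed to the bench; origin on the bench at the centre of its 110 x 110 x 12 mm base, on the vertical axis of column and pin. A blue head on the column carries a brass pin, 18 mm across, and round it a flat sprung table, 68 mm across. The head is clamped at a height that differs and is not given: the unloaded table top is 75 to 115 mm above the bench; find it by feel.
- stand_axis (a point): Point on the pin's vertical axis, 12 mm above the bench. The pin ends 3 mm above the unloaded table, less than the 4 mm blade, so it enters the ring only as the fork presses the table down. The table yields from 2.5 N, then 1.3 N per mm, for 14 mm: 6 to 8 N is right, over 14 N too much. As the fork is drawn out handle first, the ring is dragged up to 3 mm off the axis, against the pin.
- marker: Bystander, loose: black and blue marker pen lying down, 127 mm long; origin under its middle.
- tape_measure: Bystander, loose: yellow tape measure, 82 x 33 x 69 mm; origin under its middle.
- washer_box: Bystander, loose: small white carton with a green stripe, 64 x 100 x 42 mm; origin under its middle.

How it is judged:
On the way, in this order (a step that is already met when the one before it is completed fails the run):
1. the ring is carried on the fork, clear of the bench (height (world z) of ring_center above 0.04 m and contact force between ring and carrier above 0.3 N and distance between ring_center and fork_rest below 0.025 m), for 0.2 s.
2. with the ring over the pin the fork presses the sprung table down (horizontal distance between ring_center and stand below 0.0045 m and contact force between carrier and stand above 3 N), for 0.2 s.
At the end, for the whole second after the job is handed in: The ring lies flat (within 0.06 rad) and still on the stand's table round the pin, its centre within 4.5 mm of the pin's axis; the carrier stands flat (within 0.05 rad, handle point below 66 mm) and still on the bench, touching neither ring nor stand (horizontal distance between ring_center and stand below 0.0045 m and angle between ring_center's own z axis and vertical below 0.06 rad and contact force between ring and stand above 0.3 N and linear speed of each of ring, carrier below 0.02 m/s and height (world z) of handle below 0.066 m and angle between handle's own z axis and vertical below 0.05 rad and contact force between carrier and stand below 0.1 N and contact force between carrier and ring below 0.05 N).
It fails at once if the ring tips by more than 0.35 rad (angle between ring_center's own z axis and vertical above 0.35 rad).
It fails at once if the gripper touches the ring (contact force between the fingers and ring above 0.5 N).
It fails at once if the stand is pressed with more than 14 N (contact force between stand and anything else above 14 N).
It fails at once if the marker, tape measure or washer box is moved by more than 20 mm (distance of any of marker, tape_measure, washer_box from where it was at the start of the episode above 0.02 m).
It also fails if it takes over 64 s, if anything falls off the work surface, if the arm or the gripper's body presses on something with over 40 N, if the wrist force passes 120 N, or if a joint passes its speed limit or range.

## Working session

There is one attempt and no reset: what is moved stays moved. The work goes in short steps, Python scripts to look and compute and a shell command to move; the robot and the scene stay as the last step left them, time stands still between calls to the robot, and variables do not carry over. Pictures are saved under pics/ and viewed, at most 10 in all, crops included, and the job is handed in when it is done.

```bash
mkdir -p pics
cat > h.py <<'E'
import numpy as np, cv2, pickle
from plant import manip
from scipy.spatial.transform import Rotation as R
def rot(q): return R.from_quat(np.r_[q[1:],q[0]])
def rmat(f):
    r=np.array(f["rotation"],float)
    return r if r.shape==(3,3) else rot(r.ravel()).as_matrix()
def cloud(f):
    K=np.array([[f["fx"],0,f["cx"]],[0,f["fy"],f["cy"]],[0,0,1]])
    h,w=f["depth"].shape
    u,v=np.meshgrid(np.arange(w),np.arange(h))
    p=cv2.undistortPoints(np.stack([u,v],-1).reshape(-1,1,2).astype(np.float64),K,np.array([f["k1"],0,0,0.])).reshape(h,w,2)
    d=f["depth"].astype(float)
    c=np.stack([p[...,0]*d,-p[...,1]*d,-d],-1)
    P=c@rmat(f).T+np.array(f["origin"])
    P[d<=0]=np.nan
    return P
def grab(n,save=None):
    f=manip.grab_frame(n)
    if save:
        cv2.imwrite(f"pics/{save}.png",f["color"]); pickle.dump(f,open(f"pics/{save}.pkl","wb"))
    return f,cloud(f)
E
python3 - <<'E'
from h import *
for n in("top","scene"):
    f,P=grab(n,n+"1"); print(n,f["origin"],f["k1"],np.shape(f["rotation"]))
s=manip.sense(); print(s)
a=cv2.imread("pics/top1.png");b=cv2.imread("pics/scene1.png")
E
```

```text
top [0.42866554 0.21038402 0.90928798] -0.07355735013445952 (4,)
scene [0.22456757 0.78563073 0.57647877] -0.10829089765910108 (4,)
{'time_s': 0.1, 'joints': array([-1.34810318e+00,  8.79551828e-02,  1.37211080e+00,  8.50965306e-06,
        1.68360149e+00, -1.03132219e-01]), 'qd': array([-0.00059985, -0.00118145, -0.00335753, -0.0020593 ,  0.00223753,
       -0.00113951]), 'joint_torque': array([ 1.57287799e-03, -3.53016651e+01, -3.14218175e+01, -7.66647213e-05,
        7.95223110e-03,  1.40736412e-05]), 'tcp_pos': array([ 0.17593297, -0.52063431,  0.23021178]), 'tcp_rot': array([-1.03580811e-03,  9.86758445e-01,  1.62193386e-01, -5.77591104e-05]), 'ft_force': array([-0.23877449,  0.55498091, -0.77214056]), 'moment': array([-0.0687131 ,  0.01929758,  0.00276568]), 'grasp_force': 0.0, 'opening': 0.9967347373097383}
```

View pics/top1.png

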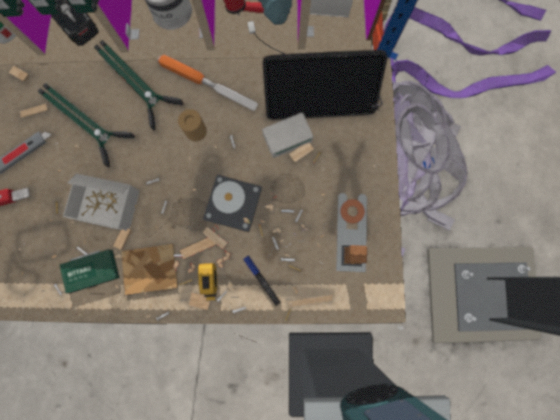

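View pics/scene1.png

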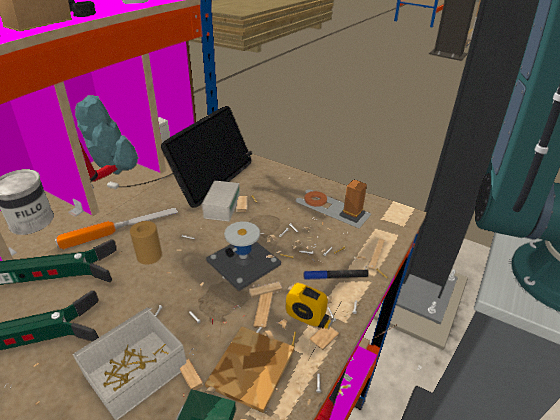

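The top view shows the handle at about (355,254), the ring at (352,211), the stand table at (229,197), the marker at (262,280), the tape measure at (207,279) and the carton at (288,133). The scene view agrees. Next I'll work out positions.

Run:
```python
from h import *
f=pickle.load(open("pics/top1.pkl","rb"));P=cloud(f);C=f["color"].astype(int)
print("R",rmat(f).round(3).tolist())
def at(u,v,n=""): print(n,(u,v),np.nanmedian(P[v-1:v+2,u-1:u+2].reshape(-1,3),0).round(4))
for u,v,n in[(355,250,"handle"),(340,211,"ringL"),(363,211,"ringR"),(352,200,"ringT"),(352,211,"hole"),(342,265,"blade"),(229,188,"table"),(229,197,"pin"),(222,205,"tab"),(262,280,"marker"),(207,279,"tape"),(288,133,"box"),(310,240,"bench"),(180,230,"bench")]:at(u,v,n)
X,Y,Z=np.moveaxis(P,-1,0)
def blob(m,n):
    q=P[m]; (c,s,a)=cv2.minAreaRect((q[:,:2]*1000).astype(np.float32))
    print(n,len(q),"mean",q.mean(0).round(4),"rect",np.round(c,1),np.round(s,1),round(a,1),"z",np.percentile(q[:,2],[5,50,95]).round(4))
def box(u0,v0,u1,v1):
    m=np.zeros(Z.shape,bool);m[v0:v1,u0:u1]=1;return m
B,G,Rr=np.moveaxis(C,-1,0)
blob(box(325,185,380,280)&(Z>.07),"handle top")
cop=(Rr-B>40)&box(325,190,380,235);blob(cop,"copper")
blob(box(325,185,380,280)&(Z>.001)&(Z<.02)&(abs(Rr-B)<25),"blade")
blob(box(195,170,270,235)&(Z>.06),"table")
blob(box(195,170,270,235)&(Z>.006)&(Z<.02),"base")
```

```text
R [[-0.004, 0.986, -0.168], [-1.0, -0.005, -0.004], [-0.005, 0.168, 0.986]]
handle (355, 250) [0.4717 0.0575 0.0902]
ringL (340, 211) [0.5638 0.0743 0.0135]
ringR (363, 211) [0.5636 0.0219 0.0137]
ringT (352, 200) [0.589  0.0461 0.0125]
hole (352, 211) [ 5.656e-01  4.460e-02 -3.000e-04]
blade (342, 265) [0.4428 0.0728 0.0116]
table (229, 188) [0.6033 0.3171 0.0817]
pin (229, 197) [0.5835 0.3167 0.0849]
tab (222, 205) [0.5672 0.3312 0.0825]
marker (262, 280) [0.411  0.2502 0.0152]
tape (207, 279) [0.4143 0.3618 0.0684]
box (288, 133) [0.7389 0.1909 0.0414]
bench (310, 240) [4.996e-01 1.423e-01 3.000e-04]
bench (180, 230) [ 5.236e-01  4.388e-01 -2.000e-04]
handle top 336 mean [0.4639 0.0534 0.0889] rect [464.   52.4] [35.3 36.3] 88.0 z [0.0781 0.0896 0.0926]
copper 357 mean [nan nan nan] rect [564.4  46.3] [50.8 51.8] 44.3 z [nan nan nan]
blade 1476 mean [0.5169 0.0541 0.0046] rect [525.   50.4] [202.1 108.5] 10.7 z [0.0014 0.0041 0.0115]
table 804 mean [0.5851 0.318  0.0823] rect [585.7 318. ] [66.6 65.6] 45.3 z [0.0798 0.0822 0.0851]
base 1558 mean [0.5745 0.3145 0.0121] rect [567.9 308.9] [138.7 140.6] 75.6 z [0.0089 0.0121 0.0153]
```

```bash
cat >> h.py <<'E'
def go(x,y,z,psi):
    "shift (cm) and turn (deg) in tool axes to reach TCP x,y,z, tool down, tool y at heading psi deg"
    s=manip.sense(); r=rot(s["tcp_rot"])
    t=np.radians(psi+90); X=np.array([np.cos(t),np.sin(t),0]);Zt=np.array([0,0,-1.])
    T=R.from_matrix(np.c_[X,np.cross(Zt,X),Zt])
    print("from",s["tcp_pos"].round(4),"t cm",(r.inv().apply(np.array([x,y,z])-s["tcp_pos"])*100).round(2),"a deg",np.degrees((r.inv()*T).as_rotvec()).round(2))
E
python3 -c "
from h import *
go(.464,.0525,.18,-2.5)"
```

```text
from [ 0.1759 -0.5206  0.2302] t cm [ 45.64 -45.07   5.12] a deg [ -0.1   -0.08 -68.83]
```

```bash
python3 -m creep '[{"tx":2,"ty":-2,"az":-3},{"tx":6,"ty":-6,"tz":0,"az":-9},{"tx":10,"ty":-10,"az":-16},{"tx":14,"ty":-14,"az":-23},{"tx":18,"ty":-18,"az":-30},{"tx":22,"ty":-22,"tz":1,"az":-37},{"tx":26,"ty":-26,"tz":2,"az":-44},{"tx":30,"ty":-30,"tz":3,"az":-51},{"tx":34,"ty":-34,"tz":4,"az":-58},{"tx":38,"ty":-38,"tz":5,"az":-63},{"tx":42,"ty":-42,"tz":5,"az":-67},{"tx":45,"ty":-44.5,"tz":5,"az":-68.8}]'
python3 -m creep '[{"tx":0.5,"ty":-0.5},{"tx":0.5,"ty":-0.5},{"tx":0.5,"ty":-0.5}]'
python3 - <<'E'
from h import *
f,P=grab("wrist","w1"); go(.464,.0525,.041,-2.5); print(f["origin"],rmat(f).round(3).tolist())
E
```

```text
from [ 0.1759 -0.5207  0.2304] t cm [ 45.63 -45.05  19.02] a deg [ -0.08  -0.07 -68.84]
[ 0.23889855 -0.49870063  0.37367034] [[0.321, 0.914, 0.248], [-0.947, 0.31, 0.082], [-0.002, -0.261, 0.965]]validation failed for argument at $[0]...
validation failed for argument at $[0]...
```

View pics/w1.png

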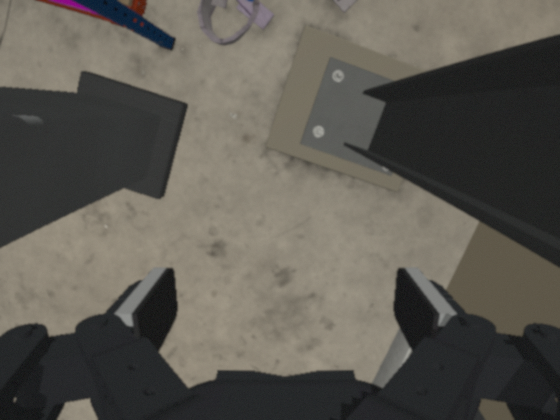

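The wrist view shows only floor, a post's base plate at about (330,110) and the cart at (90,140), all off my path. The rows were refused because they need every key.

```bash
python3 -m creep '[{"tx":2,"ty":-2,"tz":0,"ax":0,"ay":0,"az":-3,"grip":1},{"tx":6,"ty":-6,"tz":0,"ax":0,"ay":0,"az":-9,"grip":1},{"tx":10,"ty":-10,"tz":0,"ax":0,"ay":0,"az":-16,"grip":1},{"tx":14,"ty":-14,"tz":0,"ax":0,"ay":0,"az":-23,"grip":1},{"tx":18,"ty":-18,"tz":0,"ax":0,"ay":0,"az":-30,"grip":1},{"tx":22,"ty":-22,"tz":1,"ax":0,"ay":0,"az":-37,"grip":1},{"tx":26,"ty":-26,"tz":2,"ax":0,"ay":0,"az":-44,"grip":1},{"tx":30,"ty":-30,"tz":3,"ax":0,"ay":0,"az":-51,"grip":1},{"tx":34,"ty":-34,"tz":4,"ax":0,"ay":0,"az":-58,"grip":1},{"tx":38,"ty":-38,"tz":5,"ax":0,"ay":0,"az":-63,"grip":1},{"tx":42,"ty":-42,"tz":5,"ax":0,"ay":0,"az":-67,"grip":1},{"tx":45.6,"ty":-45,"tz":5,"ax":0,"ay":0,"az":-68.8,"grip":1}]'
python3 -m creep '[{"tx":0,"ty":0,"tz":0,"ax":0,"ay":0,"az":0,"grip":1},{"tx":0,"ty":0,"tz":0,"ax":0,"ay":0,"az":0,"grip":1},{"tx":0,"ty":0,"tz":0,"ax":0,"ay":0,"az":0,"grip":1}]'
python3 - <<'E'
from h import *
f,P=grab("wrist","w2"); go(.464,.0525,.041,-2.5); print(f["origin"],rmat(f).round(3).tolist())
E
```

```text
time_s: 1.35
tcp_pos: [0.4326, -0.0046, 0.1842]
tcp_rot: [-0.0, 0.722, 0.692, -0.0]
ft_force: [0.1, -0.0, 0.4]
opening: 1.001
grasp_force: 0.0
time_s: 1.65
tcp_pos: [0.4323, -0.0075, 0.1848]
tcp_rot: [0.0, 0.723, 0.691, -0.0]
ft_force: [-1.2, -0.5, 0.0]
opening: 0.998
grasp_force: 0.0
from [ 0.4323 -0.0079  0.1849] t cm [ 6.19  2.89 14.39] a deg [-0.01  0.03 -0.16]
[0.43588026 0.05947464 0.32813166] [[0.999, 0.043, 0.013], [-0.044, 0.964, 0.261], [-0.001, -0.262, 0.965]]
```

View pics/w2.png

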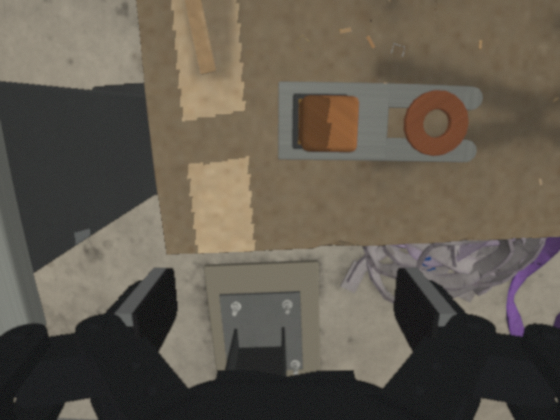

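The view shows the handle top at (329,123), the ring centred at (436,122) on the prongs, and the blade from (279,120) to (482,125). It lies nearly along the image rows. Next I'll fit the pose.

```bash
cat >> h.py <<'E'
def raypt(f,u,v,z):
    "world points on plane height z for pixels"
    K=np.array([[f["fx"],0,f["cx"]],[0,f["fy"],f["cy"]],[0,0,1]])
    p=cv2.undistortPoints(np.stack([np.asarray(u,float),np.asarray(v,float)],-1).reshape(-1,1,2),K,np.array([f["k1"],0,0,0.])).reshape(-1,2)
    d=np.c_[p[:,0],-p[:,1],-np.ones(len(p))]@rmat(f).T
    o=np.array(f["origin"]); return o+d*((z-o[2])/d[:,2])[:,None]
def circ(xy):
    f=lambda p:np.hypot(xy[:,0]-p[0],xy[:,1]-p[1])-p[2]
    from scipy.optimize import least_squares
    return least_squares(f,[*xy.mean(0),.03],loss="soft_l1",f_scale=.001).x
def ringfit(f,mask,z):
    "outer outline + hole of biggest blob, at height z"
    cs,h=cv2.findContours(mask.astype(np.uint8),cv2.RETR_CCOMP,cv2.CHAIN_APPROX_NONE)
    i=max(range(len(cs)),key=lambda i:cv2.contourArea(cs[i]) if h[0][i][3]<0 else -1)
    out=[circ(raypt(f,*cs[i][:,0].T,z)[:,:2])]
    k=[j for j in range(len(cs)) if h[0][j][3]==i and len(cs[j])>15]
    if k: j=max(k,key=lambda j:cv2.contourArea(cs[j])); out.append(circ(raypt(f,*cs[j][:,0].T,z)[:,:2]))
    return out
E
python3 - <<'E'
from h import *
f=pickle.load(open("pics/w2.pkl","rb"));P=cloud(f);C=f["color"].astype(int);B,G,Rr=np.moveaxis(C,-1,0)
Z=P[...,2]
m=np.zeros(Z.shape,bool);m[75:170,270:490]=1
cop=(Rr-B>50)&m
r=cop.copy();r[:,:395]=0; 
S=cv2.cvtColor(f["color"],cv2.COLOR_BGR2HSV)[...,1]
r&=(S>130)
print("ring top",[x.round(4) for x in ringfit(f,r,.013)])
def rect(mm,z,n):
    q=P[mm]; c,s,a=cv2.minAreaRect((q[:,:2]*1000).astype(np.float32)); print(n,len(q),np.round(c,1),np.round(s,1),round(a,2),np.nanmedian(q[:,2]).round(4))
rect(m&(Z>.084),0,"handle top")
# blade edges (grey), at z=4 mm
g=m&(abs(Rr-B)<30)&(Z<.012)&(Z>-.003)&(G>85)
for c0,c1,n in((290,380,"solid"),):
    pass
cols=np.r_[283:295,365:400]
top=[];bot=[]
for u in range(370,470,4):
    v=np.where(g[:,u])[0]
    if len(v)>5: top.append((u,v.min()));bot.append((u,v.max()))
for e,n in((top,"top"),(bot,"bot")):
    e=np.array(e);q=raypt(f,e[:,0],e[:,1],.004)[:,:2]
    vx,vy,x0,y0=cv2.fitLine(q.astype(np.float32),cv2.DIST_HUBER,0,.01,.01).ravel()
    print(n,np.degrees(np.arctan2(vy,vx)).round(2),"y at x=.52:",(y0+vy/vx*(.52-x0)).round(4),len(q))
# tip and heel
v=np.where(g.any(0))[0];print("heel/tip",raypt(f,[v.min(),v.max()],[120,98],.004).round(4).tolist(), v.min(),v.max())
E
```

```text
ring top [array([0.5634, 0.0474, 0.0265]), array([0.5634, 0.0476, 0.0125])]
handle top 3104 [464.1  52.2] [35.4 36. ] 87.87 0.0906
top -4.01 y at x=.52: 0.0831 25
bot 2.88 y at x=.52: 0.0083 25
heel/tip [[0.4284, 0.0545, 0.004], [0.6142, 0.0676, 0.004]] 277 489
```

```bash
python3 -m creep '[{"tx":2,"ty":1,"tz":0,"ax":0,"ay":0,"az":-0.3,"grip":1},{"tx":4.5,"ty":2,"tz":1,"ax":0,"ay":0,"az":-0.5,"grip":1},{"tx":6.1,"ty":2.9,"tz":3,"ax":0,"ay":0,"az":-0.5,"grip":1},{"tx":6.1,"ty":2.9,"tz":5,"ax":0,"ay":0,"az":-0.5,"grip":1},{"tx":6.1,"ty":2.9,"tz":7,"ax":0,"ay":0,"az":-0.5,"grip":1},{"tx":6.1,"ty":2.9,"tz":9,"ax":0,"ay":0,"az":-0.5,"grip":1},{"tx":6.1,"ty":2.9,"tz":11,"ax":0,"ay":0,"az":-0.5,"grip":1},{"tx":6.1,"ty":2.9,"tz":13,"ax":0,"ay":0,"az":-0.5,"grip":1},{"tx":6.1,"ty":2.9,"tz":14,"ax":0,"ay":0,"az":-0.5,"grip":1},{"tx":6.1,"ty":2.9,"tz":14.4,"ax":0,"ay":0,"az":-0.5,"grip":1},{"tx":6.1,"ty":2.9,"tz":14.4,"ax":0,"ay":0,"az":-0.5,"grip":1},{"tx":6.1,"ty":2.9,"tz":14.4,"ax":0,"ay":0,"az":-0.5,"grip":1}]'
python3 -c "
from h import *
go(.4641,.0522,.041,-2.1);s=manip.sense();print(s['ft_force'],s['tcp_rot'])"
```

```text
time_s: 2.9
tcp_pos: [0.4652, 0.0526, 0.042]
tcp_rot: [0.001, 0.72, 0.694, 0.001]
ft_force: [0.3, -0.2, 0.8]
opening: 1.0
grasp_force: 0.0
from [0.4652 0.0526 0.042 ] t cm [-0.04 -0.11  0.1 ] a deg [0.12 0.   0.02]
[ 0.26701372 -0.18477851  0.81490818] [0.00076325 0.71980417 0.69417638 0.00072001]
```

```bash
python3 -m creep '[{"tx":0,"ty":-0.1,"tz":0,"ax":0,"ay":0,"az":0,"grip":0.5},{"tx":0,"ty":-0.1,"tz":0,"ax":0,"ay":0,"az":0,"grip":0.2},{"tx":0,"ty":-0.1,"tz":0,"ax":0,"ay":0,"az":0,"grip":0.05},{"tx":0,"ty":-0.1,"tz":0,"ax":0,"ay":0,"az":0,"grip":-0.03},{"tx":0,"ty":-0.1,"tz":0,"ax":0,"ay":0,"az":0,"grip":-0.08},{"tx":0,"ty":-0.1,"tz":0,"ax":0,"ay":0,"az":0,"grip":-0.12},{"tx":0,"ty":-0.1,"tz":0,"ax":0,"ay":0,"az":0,"grip":-0.16},{"tx":0,"ty":-0.1,"tz":0,"ax":0,"ay":0,"az":0,"grip":-0.2},{"tx":0,"ty":-0.1,"tz":0,"ax":0,"ay":0,"az":0,"grip":-0.3},{"tx":0,"ty":-0.1,"tz":0,"ax":0,"ay":0,"az":0,"grip":-1},{"tx":0,"ty":-0.1,"tz":0,"ax":0,"ay":0,"az":0,"grip":-1},{"tx":0,"ty":-0.1,"tz":0,"ax":0,"ay":0,"az":0,"grip":-1}]' 85
python3 - <<'E'
from h import *
f,P=grab("wrist","w3"); s=manip.sense();print(s["tcp_pos"],s["ft_force"],s["moment"],s["opening"],s["grasp_force"])
C=f["color"].astype(int);S=cv2.cvtColor(f["color"],cv2.COLOR_BGR2HSV)[...,1]
E
```

```text
time_s: 4.1
tcp_pos: [0.4637, 0.053, 0.0412]
tcp_rot: [0.0, 0.72, 0.694, 0.0]
ft_force: [1.8, -0.8, 2.4]
opening: 0.407
grasp_force: 84.9
[0.46375675 0.05296805 0.04122458] [ 2.24720503 -0.50646687  2.26366345] [-0.0045683  -0.07777061  0.08307819] 0.4135460743299603 84.86854076385498
```

View pics/w3.png

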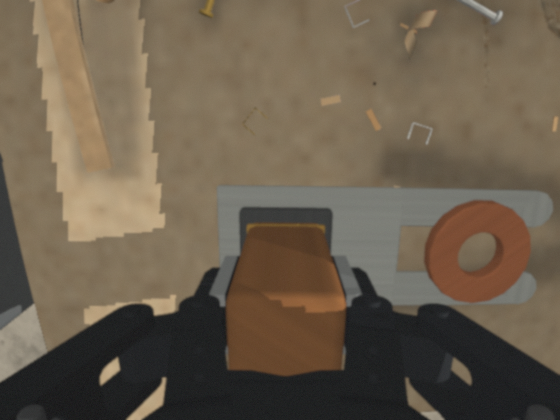

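The gripper holds the handle. The ring is at (478,250), flat on both prongs, and the blade is parallel to the image rows. Next is a gentle lift.

```bash
python3 -m creep '[{"tx":0,"ty":0,"tz":-0.1,"ax":0,"ay":0,"az":0,"grip":-1},{"tx":0,"ty":0,"tz":-0.3,"ax":0,"ay":0,"az":0,"grip":-1},{"tx":0,"ty":0,"tz":-0.7,"ax":0,"ay":0,"az":0,"grip":-1},{"tx":0,"ty":0,"tz":-1.4,"ax":0,"ay":0,"az":0,"grip":-1},{"tx":0,"ty":0,"tz":-2.5,"ax":0,"ay":0,"az":0,"grip":-1},{"tx":0,"ty":0,"tz":-4,"ax":0,"ay":0,"az":0,"grip":-1},{"tx":0,"ty":0,"tz":-5.6,"ax":0,"ay":0,"az":0,"grip":-1},{"tx":0,"ty":0,"tz":-7.4,"ax":0,"ay":0,"az":0,"grip":-1},{"tx":0,"ty":0,"tz":-9,"ax":0,"ay":0,"az":0,"grip":-1},{"tx":0,"ty":0,"tz":-10.3,"ax":0,"ay":0,"az":0,"grip":-1},{"tx":0,"ty":0,"tz":-11.3,"ax":0,"ay":0,"az":0,"grip":-1},{"tx":0,"ty":0,"tz":-12,"ax":0,"ay":0,"az":0,"grip":-1}]'
python3 - <<'E'
from h import *
S=lambda f:cv2.cvtColor(f["color"],cv2.COLOR_BGR2HSV)
def rel(f,P,tcp,psi,zr):
    m=np.zeros(f["depth"].shape,np.uint8);hsv=S(f);m[(hsv[...,1]>125)&(hsv[...,0]<15)]=1;m[:,:405]=0;m[310:]=0;m[:180]=0
    m=cv2.morphologyEx(m,cv2.MORPH_OPEN,np.ones((3,3),np.uint8))
    for c in ringfit(f,m,zr):
        d=c[:2]-tcp[:2];a=np.radians(psi);print("ring fwd,left mm",(d@[np.cos(a),np.sin(a)]*1e3).round(2),(d@[-np.sin(a),np.cos(a)]*1e3).round(2),"r",c[2].round(4))
f=pickle.load(open("pics/w3.pkl","rb"));rel(f,None,np.array([.46375,.05297]),-2.1,.013)
f,P=grab("wrist","w4");s=manip.sense();t=s["tcp_pos"];print(t,s["ft_force"],s["moment"],s["tcp_rot"])
rel(f,None,t,-2.1,t[2]-.041+.013)
print("ring depth z-rel", np.nanmedian(P[235:265,435:450,2])-t[2]+.041, "heel",np.nanmedian(P[190:205,225:235,2])-t[2]+.041,"tip",np.nanmedian(P[200:212,538:545,2])-t[2]+.041)
go(.585,.218,.155,90)
E
```

```text
time_s: 5.35
tcp_pos: [0.4635, 0.053, 0.162]
tcp_rot: [0.0, 0.72, 0.694, 0.0]
ft_force: [-0.4, 1.1, -4.6]
opening: 0.413
grasp_force: 85.1
ring fwd,left mm 99.57 -0.55 r 0.0276
ring fwd,left mm 98.67 -0.01 r 0.011
[0.46398331 0.05297455 0.16284183] [-0.75454047 -0.12274742 -3.99658993] [0.00573021 0.08676172 0.02355406] [0.00088662 0.71953626 0.6944538  0.0008388 ]
ring fwd,left mm 98.42 -0.23 r 0.0275
ring fwd,left mm 97.82 0.31 r 0.0108
ring depth z-rel 0.012688431354456402 heel 0.0038249492970425167 tip 0.003808673563793878
from [0.464  0.053  0.1628] t cm [16.92 11.51  0.81] a deg [  0.11   0.11 -92.03]
```

Blade is level and the ring sits about 98.5 mm ahead, centred. Next I'll turn to heading 90°, short of the stand by 40 mm.

```bash
python3 -m creep '[{"tx":0.1,"ty":0.1,"tz":0,"ax":0,"ay":0,"az":-0.8,"grip":-1},{"tx":0.4,"ty":0.4,"tz":0,"ax":0,"ay":0,"az":-2.5,"grip":-1},{"tx":1,"ty":0.9,"tz":0,"ax":0,"ay":0,"az":-5.5,"grip":-1},{"tx":1.7,"ty":1.5,"tz":0,"ax":0,"ay":0,"az":-9.5,"grip":-1},{"tx":2.5,"ty":2.2,"tz":0,"ax":0,"ay":0,"az":-14,"grip":-1},{"tx":3.3,"ty":2.9,"tz":0,"ax":0,"ay":0,"az":-19,"grip":-1},{"tx":4.1,"ty":3.6,"tz":0,"ax":0,"ay":0,"az":-24,"grip":-1},{"tx":4.9,"ty":4.3,"tz":0,"ax":0,"ay":0,"az":-29,"grip":-1},{"tx":5.7,"ty":5,"tz":0,"ax":0,"ay":0,"az":-34,"grip":-1},{"tx":6.4,"ty":5.6,"tz":0,"ax":0,"ay":0,"az":-38,"grip":-1},{"tx":6.9,"ty":6,"tz":0,"ax":0,"ay":0,"az":-41,"grip":-1},{"tx":7.1,"ty":6.2,"tz":0,"ax":0,"ay":0,"az":-42.5,"grip":-1}]'
python3 -c "
from h import *
go(.585,.18,.15,90)"
```

```text
time_s: 6.6
tcp_pos: [0.5278, 0.1223, 0.1595]
tcp_rot: [-0.001, 0.418, 0.909, -0.001]
ft_force: [-0.4, -0.7, -5.7]
opening: 0.41
grasp_force: 85.2
from [0.5278 0.1223 0.1595] t cm [0.65 8.1  0.94] a deg [ -0.07  -0.11 -49.37]
```

```bash
python3 -m creep '[{"tx":0,"ty":0.2,"tz":0,"ax":0,"ay":0,"az":-1.5,"grip":-1},{"tx":0,"ty":0.6,"tz":0.1,"ax":0,"ay":0,"az":-4,"grip":-1},{"tx":0.1,"ty":1.3,"tz":0.2,"ax":0,"ay":0,"az":-8,"grip":-1},{"tx":0.2,"ty":2.1,"tz":0.3,"ax":0,"ay":0,"az":-13,"grip":-1},{"tx":0.3,"ty":3,"tz":0.4,"ax":0,"ay":0,"az":-19,"grip":-1},{"tx":0.4,"ty":4,"tz":0.5,"ax":0,"ay":0,"az":-25,"grip":-1},{"tx":0.5,"ty":5,"tz":0.6,"ax":0,"ay":0,"az":-31,"grip":-1},{"tx":0.5,"ty":6,"tz":0.7,"ax":0,"ay":0,"az":-37,"grip":-1},{"tx":0.6,"ty":6.8,"tz":0.8,"ax":0,"ay":0,"az":-42,"grip":-1},{"tx":0.6,"ty":7.4,"tz":0.9,"ax":0,"ay":0,"az":-46,"grip":-1},{"tx":0.6,"ty":7.9,"tz":0.9,"ax":0,"ay":0,"az":-48.5,"grip":-1},{"tx":0.6,"ty":8.1,"tz":0.9,"ax":0,"ay":0,"az":-49.4,"grip":-1}]'
python3 -m creep '[{"tx":0,"ty":0,"tz":0,"ax":0,"ay":0,"az":0,"grip":-1},{"tx":0,"ty":0,"tz":0,"ax":0,"ay":0,"az":0,"grip":-1},{"tx":0,"ty":0,"tz":0,"ax":0,"ay":0,"az":0,"grip":-1}]'
python3 - <<'E'
from h import *
f,P=grab("wrist","w5");s=manip.sense();print(s["tcp_pos"],s["tcp_rot"],s["ft_force"],s["moment"])
E
```

```text
time_s: 7.8
tcp_pos: [0.5857, 0.1789, 0.1513]
tcp_rot: [-0.0, 0.001, 1.0, -0.0]
ft_force: [0.2, -0.0, -3.9]
opening: 0.417
grasp_force: 85.2
time_s: 8.1
tcp_pos: [0.5854, 0.1786, 0.1519]
tcp_rot: [-0.0, 0.001, 1.0, -0.0]
ft_force: [-0.3, 0.2, -4.0]
opening: 0.411
grasp_force: 85.2
[0.58539699 0.17864354 0.1519286 ] [-1.35951299e-05  1.38594549e-03  9.99999034e-01 -1.03633619e-04] [-0.2788927  -0.03089363 -4.57303959] [-0.18396109 -0.00837442  0.06468326]
```

View pics/w5.png

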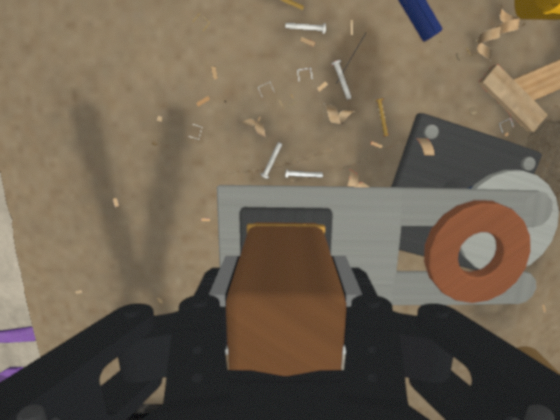

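The ring hasn't moved on the fork. The pale table disc shows beyond the prongs, from (470,190) to (557,220), and the pin is hidden under the ring. I'll fit the disc's visible arc here, and the pin and ring in the top camera.

```bash
cat > m.py <<'E'
from h import *
from scipy.optimize import least_squares
def ring(f,z,box):
    hsv=cv2.cvtColor(f["color"],cv2.COLOR_BGR2HSV);m=((hsv[...,1]>110)&(hsv[...,0]<15)).astype(np.uint8)
    k=np.zeros_like(m);u0,v0,u1,v1=box;k[v0:v1,u0:u1]=1
    m=cv2.morphologyEx(m*k,cv2.MORPH_OPEN,np.ones((3,3),np.uint8))
    return [c.round(4).tolist() for c in ringfit(f,m,z)]
def table(f,P,box,zb=.11):
    Z=P[...,2];u0,v0,u1,v1=box;k=np.zeros(Z.shape,np.uint8);k[v0:v1,u0:u1]=1
    m=((Z>.07)&(Z<.092)&(k>0)).astype(np.uint8);m=cv2.morphologyEx(m,cv2.MORPH_OPEN,np.ones((3,3),np.uint8))
    zt=np.median(Z[m>0])
    low=cv2.dilate(((Z<.05)&(k>0)).astype(np.uint8),np.ones((5,5)))
    hi=cv2.dilate((Z>.097).astype(np.uint8),np.ones((7,7)))
    e=m&~cv2.erode(m,np.ones((3,3),np.uint8))&low&(1-hi)
    v,u=np.where(e);q=raypt(f,u,v,zt)[:,:2]
    r=least_squares(lambda p:np.hypot(*(q-p).T)-.034,q.mean(0)-[0,.02],loss="soft_l1",f_scale=.001)
    print("table z",zt.round(4),"n",len(q),"centre",r.x.round(4),"rms",np.sqrt(np.mean(r.fun**2)).round(5))
    return r.x
E
python3 - <<'E'
from m import *
f=pickle.load(open("pics/w5.pkl","rb"));P=cloud(f)
table(f,P,(400,160,560,310)); print("wrist ring",ring(f,.1519-.041+.013,(405,180,560,310)))
f,P=grab("top","t2")
table(f,P,(195,165,275,240)); print("top ring",ring(f,.1519-.041+.013,(195,170,290,260)))
a=cv2.resize(f["color"][140:260,180:340],None,fx=5,fy=5,interpolation=cv2.INTER_CUBIC);cv2.imwrite("pics/t2c.png",a)
f=pickle.load(open("pics/top1.pkl","rb"));P=cloud(f);table(f,P,(195,165,275,240))
E
```

```text
table z 0.0829 n 241 centre [0.5846 0.3187] rms 0.00061
wrist ring [[0.5878, 0.2784, 0.0277], [0.587, 0.2779, 0.011]]
table z 0.0824 n 62 centre [0.586  0.3163] rms 0.00088
top ring [[0.5885, 0.2783, 0.0245], [0.5877, 0.2796, 0.014]]
table z 0.0823 n 124 centre [0.5853 0.318 ] rms 0.00185
```

View pics/t2c.png

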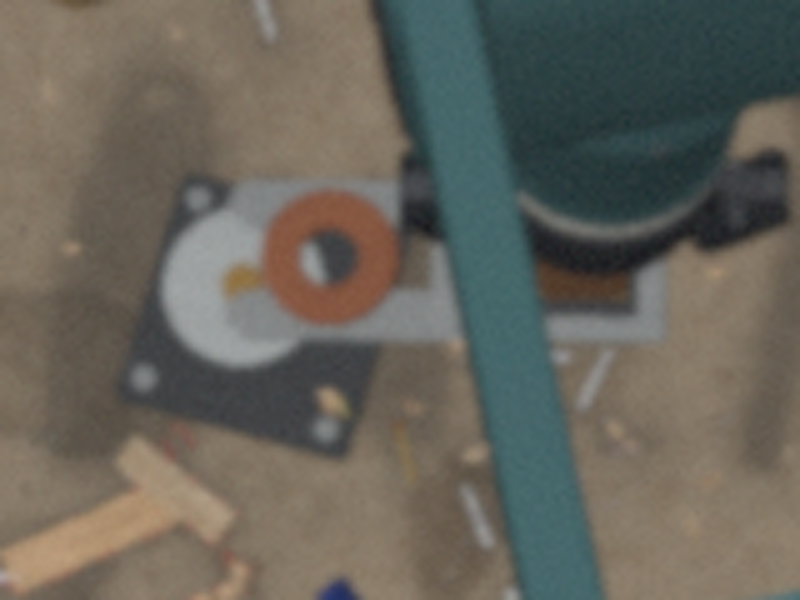

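Seen from above, the brass pin is at crop (240,280), left of the ring at (330,257). The ring has to go about 39.7 mm in +y and −2.7 mm in x.

```bash
python3 -m creep '[{"tx":0,"ty":0.1,"tz":0,"ax":0,"ay":0,"az":0,"grip":-1},{"tx":0.1,"ty":0.4,"tz":0,"ax":0,"ay":0,"az":0,"grip":-1},{"tx":0.2,"ty":0.9,"tz":0,"ax":0,"ay":0,"az":0,"grip":-1},{"tx":0.27,"ty":1.5,"tz":0,"ax":0,"ay":0,"az":0,"grip":-1},{"tx":0.27,"ty":2.2,"tz":0,"ax":0,"ay":0,"az":0,"grip":-1},{"tx":0.27,"ty":2.9,"tz":0,"ax":0,"ay":0,"az":0,"grip":-1},{"tx":0.27,"ty":3.5,"tz":0.2,"ax":0,"ay":0,"az":0,"grip":-1},{"tx":0.27,"ty":3.8,"tz":0.5,"ax":0,"ay":0,"az":0,"grip":-1},{"tx":0.27,"ty":3.97,"tz":0.9,"ax":0,"ay":0,"az":0,"grip":-1},{"tx":0.27,"ty":3.97,"tz":1.3,"ax":0,"ay":0,"az":0,"grip":-1},{"tx":0.27,"ty":3.97,"tz":1.5,"ax":0,"ay":0,"az":0,"grip":-1},{"tx":0.27,"ty":3.97,"tz":1.6,"ax":0,"ay":0,"az":0,"grip":-1}]'
python3 -m creep '[{"tx":0,"ty":0,"tz":0,"ax":0,"ay":0,"az":0,"grip":-1},{"tx":0,"ty":0,"tz":0,"ax":0,"ay":0,"az":0,"grip":-1}]'
python3 - <<'E'
from m import *
s=manip.sense();t=s["tcp_pos"];print(t,s["tcp_rot"].round(4),s["ft_force"],s["moment"])
f,P=grab("wrist","w6");zr=t[2]-.041+.013
hsv=cv2.cvtColor(f["color"],cv2.COLOR_BGR2HSV)
print("wrist ring",ring(f,zr,(405,180,560,310)))
fw=f
f,P=grab("top","t3");print("top ring",ring(f,zr,(180,150,290,260)))
a=cv2.resize(fw["color"][180:320,400:560],None,fx=3,fy=3,interpolation=cv2.INTER_CUBIC)
b=cv2.resize(f["color"][155:235,190:270],None,fx=4,fy=4,interpolation=cv2.INTER_CUBIC)
o=np.zeros((420,800,3),np.uint8);o[:,:480]=a;o[:320,480:]=b;cv2.imwrite("pics/c6.png",o)
E
```

```text
time_s: 9.4
tcp_pos: [0.5827, 0.2182, 0.1352]
tcp_rot: [-0.0, 0.001, 1.0, -0.0]
ft_force: [-0.1, -0.3, -3.8]
opening: 0.41
grasp_force: 85.2
time_s: 9.6
tcp_pos: [0.5831, 0.2184, 0.1361]
tcp_rot: [0.0, 0.001, 1.0, -0.0]
ft_force: [-0.5, 0.3, -4.6]
opening: 0.411
grasp_force: 85.2
[0.58307813 0.21843407 0.13607836] [ 2.0e-04  1.3e-03  1.0e+00 -0.0e+00] [-0.45995003  0.34766283 -4.61814456] [-0.18677269 -0.02715518 -0.09731984]
wrist ring [[0.5855, 0.3185, 0.0277], [0.585, 0.3177, 0.0111]]
top ring [[0.5856, 0.3205, 0.0217]]
```

View pics/c6.png

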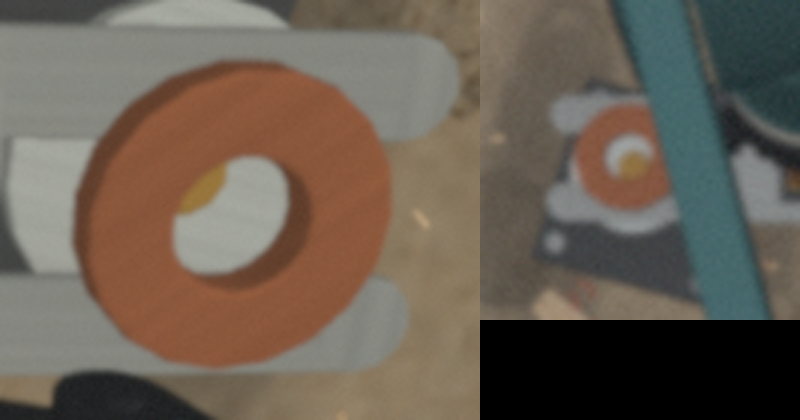

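Through the hole the brass pin shows at crop (203,188) in the wrist view and (633,163) in the top view. That fits parallax, so the ring is nearly centred. I'll put a number on it.

Run:
```python
from m import *
for n,box in(("w6",(450,225,510,285)),("t3",(215,180,235,205)),("top1",(215,180,245,212)),("t2",(215,180,245,212))):
    f=pickle.load(open(f"pics/{n}.pkl","rb"));hsv=cv2.cvtColor(f["color"],cv2.COLOR_BGR2HSV)
    u0,v0,u1,v1=box;k=np.zeros(hsv.shape[:2],bool);k[v0:v1,u0:u1]=1
    m=k&(hsv[...,0]>15)&(hsv[...,0]<30)&(hsv[...,1]>90)
    v,u=np.where(m)
    q=raypt(f,u,v,.0855)[:,:2];print(n,len(u),"centroid",q.mean(0).round(4),"max",q.max(0).round(4),"min",q.min(0).round(4))
    if n=="w6":
        # pin edge: brass pixels bordering table-white toward lower right
        wh=(hsv[...,1]<50)&(hsv[...,2]>150)&k
        e=m&(cv2.dilate(wh.astype(np.uint8),np.ones((3,3)))>0)
        v,u=np.where(e);q=raypt(f,u,v,.0855)[:,:2];print("edge n",len(q),q.round(4).tolist()[::2])
        r=least_squares(lambda p:np.hypot(*(q-p).T)-.009,[.585,.318],loss="soft_l1",f_scale=.0005);print("pin",r.x.round(4),np.std(r.fun))
    if n=="t3":
        P=cloud(f)
```

```text
w6 119 centroid [0.5883 0.324 ] max [0.5925 0.3277] min [0.5835 0.3199]
edge n 12 [[0.5865, 0.3277], [0.5883, 0.3268], [0.5901, 0.3258], [0.5907, 0.3253], [0.5919, 0.3224], [0.5925, 0.3213]]
pin [0.5838 0.3191] 0.0001551441181424807
t3 28 centroid [0.5855 0.319 ] max [0.59   0.3249] min [0.5794 0.3123]
top1 31 centroid [0.5845 0.3187] max [0.59   0.3249] min [0.5794 0.3123]
t2 22 centroid [0.5869 0.3186] max [0.59   0.3249] min [0.5836 0.3123]
```

```bash
python3 -m creep '[{"tx":0.05,"ty":0.01,"tz":0.1,"ax":0,"ay":0,"az":0,"grip":-1},{"tx":0.1,"ty":0.02,"tz":0.3,"ax":0,"ay":0,"az":0,"grip":-1},{"tx":0.15,"ty":0.02,"tz":0.5,"ax":0,"ay":0,"az":0,"grip":-1},{"tx":0.15,"ty":0.02,"tz":0.7,"ax":0,"ay":0,"az":0,"grip":-1},{"tx":0.15,"ty":0.02,"tz":0.8,"ax":0,"ay":0,"az":0,"grip":-1},{"tx":0.15,"ty":0.02,"tz":0.9,"ax":0,"ay":0,"az":0,"grip":-1},{"tx":0.15,"ty":0.02,"tz":0.9,"ax":0,"ay":0,"az":0,"grip":-1},{"tx":0.15,"ty":0.02,"tz":0.9,"ax":0,"ay":0,"az":0,"grip":-1}]'
python3 - <<'E'
from m import *
s=manip.sense();t=s["tcp_pos"];print(t,s["ft_force"],s["moment"])
f,P=grab("wrist","w7");zr=t[2]-.041+.013
print("wrist ring",ring(f,zr,(405,180,560,310)))
s=manip.sense();print(s["ft_force"],s["moment"])
hsv=cv2.cvtColor(f["color"],cv2.COLOR_BGR2HSV);k=np.zeros(hsv.shape[:2],bool);k[225:285,450:510]=1
m=k&(hsv[...,0]>15)&(hsv[...,0]<30)&(hsv[...,1]>90);wh=(hsv[...,1]<50)&(hsv[...,2]>150)&k
e=m&(cv2.dilate(wh.astype(np.uint8),np.ones((3,3)))>0);v,u=np.where(e);q=raypt(f,u,v,.0855)[:,:2]
r=least_squares(lambda p:np.hypot(*(q-p).T)-.009,[.585,.318],loss="soft_l1",f_scale=.0005);print("pin",r.x.round(4),np.std(r.fun),len(q))
E
```

```text
time_s: 10.5
tcp_pos: [0.5815, 0.2188, 0.1269]
tcp_rot: [0.0, 0.001, 1.0, 0.0]
ft_force: [0.0, -0.3, -4.7]
opening: 0.415
grasp_force: 85.2
[0.58149474 0.21880513 0.12692756] [ 0.04349713 -0.33015606 -4.73389175] [-0.0887061   0.04710204 -0.03782941]
wrist ring [[0.5838, 0.3189, 0.0277], [0.5834, 0.3181, 0.011]]
[-0.54732303  0.45791532 -4.15632326] [-0.13022829 -0.0197867  -0.03594042]
pin [0.5841 0.3187] 0.00021745769109501848 21
```

The ring is now within 0.5 mm of the pin's axis. I'll feel down for the table.

```bash
python3 -m creep '[{"tx":0,"ty":0,"tz":0.05,"ax":0,"ay":0,"az":0,"grip":-1},{"tx":0,"ty":0,"tz":0.1,"ax":0,"ay":0,"az":0,"grip":-1},{"tx":0,"ty":0,"tz":0.15,"ax":0,"ay":0,"az":0,"grip":-1},{"tx":0,"ty":0,"tz":0.2,"ax":0,"ay":0,"az":0,"grip":-1},{"tx":0,"ty":0,"tz":0.2,"ax":0,"ay":0,"az":0,"grip":-1}]'; python3 -m creep '[{"tx":0,"ty":0,"tz":0.05,"ax":0,"ay":0,"az":0,"grip":-1},{"tx":0,"ty":0,"tz":0.1,"ax":0,"ay":0,"az":0,"grip":-1},{"tx":0,"ty":0,"tz":0.1,"ax":0,"ay":0,"az":0,"grip":-1}]'
```

```text
time_s: 11.05
tcp_pos: [0.5814, 0.2188, 0.1247]
tcp_rot: [-0.0, 0.001, 1.0, -0.0]
ft_force: [-0.1, -0.0, -4.3]
opening: 0.409
grasp_force: 85.2
time_s: 11.35
tcp_pos: [0.5814, 0.2187, 0.1238]
tcp_rot: [-0.0, 0.001, 1.0, -0.0]
ft_force: [-0.7, 0.5, -5.0]
opening: 0.407
grasp_force: 85.0
```

```bash
for i in 1; do :; done; python3 -m creep '[{"tx":0,"ty":0,"tz":0.05,"ax":0,"ay":0,"az":0,"grip":-1},{"tx":0,"ty":0,"tz":0.1,"ax":0,"ay":0,"az":0,"grip":-1},{"tx":0,"ty":0,"tz":0.1,"ax":0,"ay":0,"az":0,"grip":-1}]';  python3 -m creep '[{"tx":0,"ty":0,"tz":0.05,"ax":0,"ay":0,"az":0,"grip":-1},{"tx":0,"ty":0,"tz":0.05,"ax":0,"ay":0,"az":0,"grip":-1}]'
```

```text
time_s: 11.65
tcp_pos: [0.5815, 0.2188, 0.1233]
tcp_rot: [0.0, 0.001, 1.0, 0.0]
ft_force: [-1.6, -1.1, -2.2]
opening: 0.413
grasp_force: 85.4
time_s: 11.85
tcp_pos: [0.5815, 0.2188, 0.1227]
tcp_rot: [0.0, 0.001, 1.0, 0.0]
ft_force: [0.0, -0.6, -2.4]
opening: 0.412
grasp_force: 85.4
```

Contact: the load has risen about 2.2 N at TCP z ≈ 0.123, so the table is near 82 mm as seen. I'll keep pressing gently.

```bash
python3 -m creep '[{"tx":0,"ty":0,"tz":0.05,"ax":0,"ay":0,"az":0,"grip":-1},{"tx":0,"ty":0,"tz":0.1,"ax":0,"ay":0,"az":0,"grip":-1},{"tx":0,"ty":0,"tz":0.1,"ax":0,"ay":0,"az":0,"grip":-1}]'; python3 -m creep '[{"tx":0,"ty":0,"tz":0.05,"ax":0,"ay":0,"az":0,"grip":-1},{"tx":0,"ty":0,"tz":0.1,"ax":0,"ay":0,"az":0,"grip":-1},{"tx":0,"ty":0,"tz":0.1,"ax":0,"ay":0,"az":0,"grip":-1}]'; python3 -c "
from h import *
s=manip.sense();print(s['tcp_pos'],s['tcp_rot'],s['ft_force'],s['moment'])"
```

```text
time_s: 12.15
tcp_pos: [0.5815, 0.2188, 0.1217]
tcp_rot: [0.0, 0.001, 1.0, 0.0]
ft_force: [-1.0, -2.0, -0.5]
opening: 0.413
grasp_force: 85.6
time_s: 12.45
tcp_pos: [0.5816, 0.2187, 0.1207]
tcp_rot: [0.0, 0.001, 1.0, -0.0]
ft_force: [-1.4, -1.4, 0.6]
opening: 0.412
grasp_force: 85.7
[0.58157474 0.21874187 0.12068667] [ 2.36893924e-04  1.18510154e-03  9.99999270e-01 -1.69985493e-05] [-1.42751506 -1.35870807  0.60157102] [-0.06963621  0.23730954  0.10625164]
```

```bash
python3 -m creep '[{"tx":0,"ty":0,"tz":0.05,"ax":0,"ay":0,"az":0,"grip":-1},{"tx":0,"ty":0,"tz":0.1,"ax":0,"ay":0,"az":0,"grip":-1},{"tx":0,"ty":0,"tz":0.13,"ax":0,"ay":0,"az":0,"grip":-1},{"tx":0,"ty":0,"tz":0.13,"ax":0,"ay":0,"az":0,"grip":-1}]'
python3 - <<'E'
from m import *
f,P=grab("wrist","w8");s=manip.sense();t=s["tcp_pos"];print(t,s["ft_force"],s["moment"])
print("wrist ring",ring(f,t[2]-.041+.013,(405,180,560,310)))
h=lambda v0,v1,u0,u1:(np.nanmedian(P[v0:v1,u0:u1,2])-t[2]+.041).round(4)
print("ring",h(235,265,435,450),"heel",h(190,205,225,235),"tip",h(200,212,535,545))
cv2.imwrite("pics/c8.png",cv2.resize(f["color"][180:320,400:560],None,fx=4,fy=4,interpolation=cv2.INTER_CUBIC))
E
```

```text
time_s: 12.85
tcp_pos: [0.5816, 0.2188, 0.1195]
tcp_rot: [0.0, 0.001, 1.0, 0.0]
ft_force: [-2.1, -3.2, 1.5]
opening: 0.407
grasp_force: 85.9
[0.58157543 0.21873279 0.11941607] [-1.45715927 -2.03534194  2.18791869] [-0.06029918  0.3146241   0.07458246]
wrist ring [[0.5839, 0.319, 0.0277], [0.5835, 0.3183, 0.011]]
ring 0.0135 heel 0.0046 tip 0.0046
```

View pics/c8.png

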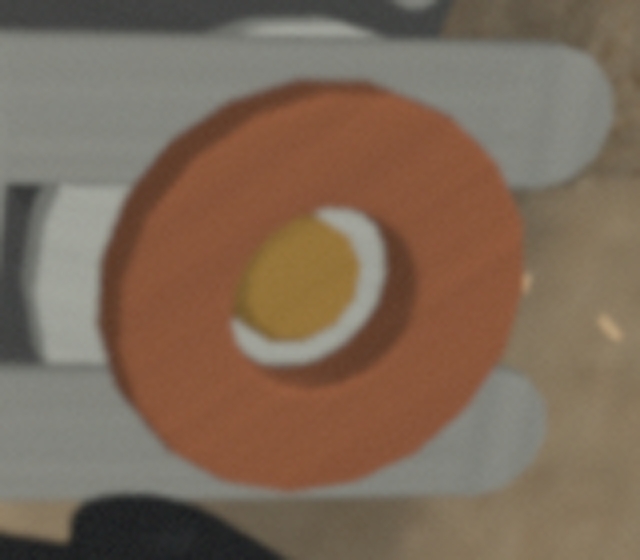

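The pin stands up inside the ring, with its top at crop (300,280) below the ring's top and an even gap all round. The blade is level and the load is about 6.5 N. I'll draw the fork out, still pressing.

```bash
python3 -m creep '[{"tx":0,"ty":-0.05,"tz":0,"ax":0,"ay":0,"az":0,"grip":-1},{"tx":0,"ty":-0.2,"tz":0,"ax":0,"ay":0,"az":0,"grip":-1},{"tx":0,"ty":-0.4,"tz":0,"ax":0,"ay":0,"az":0,"grip":-1},{"tx":0,"ty":-0.6,"tz":0,"ax":0,"ay":0,"az":0,"grip":-1},{"tx":0,"ty":-0.8,"tz":0,"ax":0,"ay":0,"az":0,"grip":-1},{"tx":0,"ty":-1,"tz":0,"ax":0,"ay":0,"az":0,"grip":-1},{"tx":0,"ty":-1,"tz":0,"ax":0,"ay":0,"az":0,"grip":-1}]'
python3 - <<'E'
from m import *
f,P=grab("wrist");s=manip.sense();t=s["tcp_pos"];print(t,s["ft_force"],s["moment"])
print("wrist ring",ring(f,t[2]-.041+.013,(405,180,560,310)))
E
```

```text
time_s: 13.6
tcp_pos: [0.5818, 0.2087, 0.1194]
tcp_rot: [0.0, 0.001, 1.0, 0.0]
ft_force: [0.2, 3.5, 2.5]
opening: 0.411
grasp_force: 86.0
[0.58177258 0.20875783 0.11938204] [1.25514211 4.06217073 2.55340472] [ 1.28283543 -0.09505889 -0.10160403]
wrist ring [[0.5842, 0.3153, 0.0278], [0.584, 0.3144, 0.0109]]
```

The fork moved 10 mm and the ring only about 3.5 mm, so the pin is holding it. I'll carry on.

```bash
python3 -m creep '[{"tx":0,"ty":-0.1,"tz":0,"ax":0,"ay":0,"az":0,"grip":-1},{"tx":0,"ty":-0.3,"tz":0,"ax":0,"ay":0,"az":0,"grip":-1},{"tx":0,"ty":-0.6,"tz":0,"ax":0,"ay":0,"az":0,"grip":-1},{"tx":0,"ty":-0.9,"tz":0,"ax":0,"ay":0,"az":0,"grip":-1},{"tx":0,"ty":-1.2,"tz":0,"ax":0,"ay":0,"az":0,"grip":-1},{"tx":0,"ty":-1.5,"tz":0,"ax":0,"ay":0,"az":0,"grip":-1},{"tx":0,"ty":-1.8,"tz":0,"ax":0,"ay":0,"az":0,"grip":-1},{"tx":0,"ty":-2.1,"tz":0,"ax":0,"ay":0,"az":0,"grip":-1},{"tx":0,"ty":-2.4,"tz":0,"ax":0,"ay":0,"az":0,"grip":-1},{"tx":0,"ty":-2.6,"tz":0,"ax":0,"ay":0,"az":0,"grip":-1},{"tx":0,"ty":-2.7,"tz":0,"ax":0,"ay":0,"az":0,"grip":-1}]'
python3 - <<'E'
from m import *
f,P=grab("wrist");s=manip.sense();t=s["tcp_pos"];print(t,s["ft_force"],s["moment"])
print("wrist ring",ring(f,t[2]-.041+.013,(405,180,560,310)))
E
```

```text
time_s: 14.75
tcp_pos: [0.5812, 0.1817, 0.1191]
tcp_rot: [-0.0, 0.001, 1.0, 0.0]
ft_force: [-0.4, 5.5, 2.8]
opening: 0.411
grasp_force: 86.0
[0.58121489 0.18158911 0.11907303] [0.39239001 4.54999436 3.44365308] [1.66840029 0.03716483 0.05237657]
wrist ring [[0.5839, 0.3107, 0.0255], [0.5839, 0.3141, 0.0105]]
```

```bash
python3 -m creep '[{"tx":0,"ty":-0.2,"tz":-0.02,"ax":0,"ay":0,"az":0,"grip":-1},{"tx":0,"ty":-0.5,"tz":-0.05,"ax":0,"ay":0,"az":0,"grip":-1},{"tx":0,"ty":-0.8,"tz":-0.07,"ax":0,"ay":0,"az":0,"grip":-1},{"tx":0,"ty":-1.1,"tz":-0.1,"ax":0,"ay":0,"az":0,"grip":-1},{"tx":0,"ty":-1.4,"tz":-0.13,"ax":0,"ay":0,"az":0,"grip":-1},{"tx":0,"ty":-1.7,"tz":-0.16,"ax":0,"ay":0,"az":0,"grip":-1},{"tx":0,"ty":-2,"tz":-0.19,"ax":0,"ay":0,"az":0,"grip":-1},{"tx":0,"ty":-2.2,"tz":-0.2,"ax":0,"ay":0,"az":0,"grip":-1},{"tx":0,"ty":-2.2,"tz":-0.2,"ax":0,"ay":0,"az":0,"grip":-1}]'
python3 - <<'E'
from m import *
s=manip.sense();t=s["tcp_pos"];print(t,s["ft_force"],s["moment"])
f,P=grab("scene","s2")
cv2.imwrite("pics/c9.png",cv2.resize(f["color"][180:310,190:340],None,fx=5,fy=4.6,interpolation=cv2.INTER_CUBIC))
E
```

```text
time_s: 15.7
tcp_pos: [0.581, 0.1588, 0.1207]
tcp_rot: [-0.0, 0.001, 1.0, -0.001]
ft_force: [0.5, 2.2, 0.6]
opening: 0.415
grasp_force: 85.9
[0.58104158 0.15877655 0.1206987 ] [0.47962313 2.17678752 0.57540944] [ 9.39618436e-01 -7.98654306e-04  6.40849896e-02]
```

View pics/c9.png

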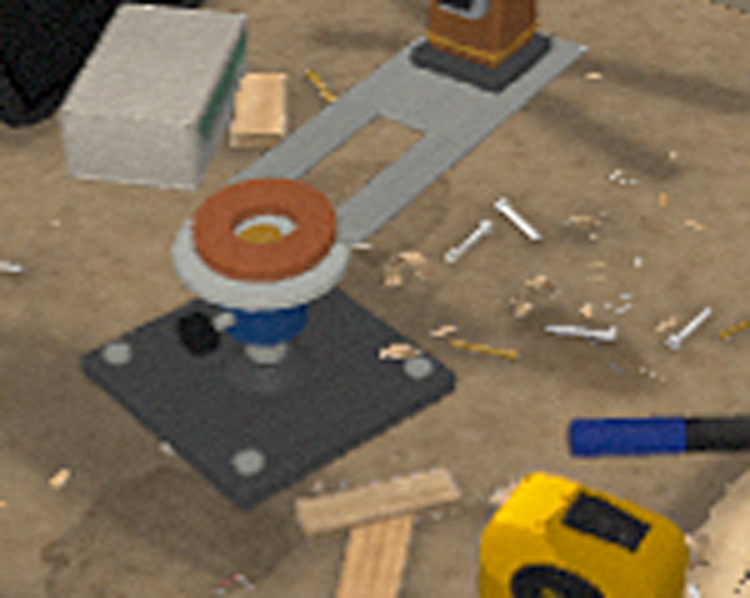

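The ring at crop (265,230) sits round the pin with its rear edge still on the prong tips. I'll ease the pressure and finish drawing out.

```bash
python3 -m creep '[{"tx":0,"ty":-0.2,"tz":-0.03,"ax":0,"ay":0,"az":0,"grip":-1},{"tx":0,"ty":-0.5,"tz":-0.07,"ax":0,"ay":0,"az":0,"grip":-1},{"tx":0,"ty":-0.8,"tz":-0.12,"ax":0,"ay":0,"az":0,"grip":-1},{"tx":0,"ty":-1.1,"tz":-0.16,"ax":0,"ay":0,"az":0,"grip":-1},{"tx":0,"ty":-1.4,"tz":-0.18,"ax":0,"ay":0,"az":0,"grip":-1},{"tx":0,"ty":-1.8,"tz":-0.18,"ax":0,"ay":0,"az":0,"grip":-1},{"tx":0,"ty":-2.4,"tz":-0.18,"ax":0,"ay":0,"az":0,"grip":-1},{"tx":0,"ty":-3.2,"tz":-0.18,"ax":0,"ay":0,"az":0,"grip":-1},{"tx":0,"ty":-4.2,"tz":-0.18,"ax":0,"ay":0,"az":0,"grip":-1},{"tx":0,"ty":-5,"tz":-0.18,"ax":0,"ay":0,"az":0,"grip":-1},{"tx":0,"ty":-5.5,"tz":-0.18,"ax":0,"ay":0,"az":0,"grip":-1},{"tx":0,"ty":-5.5,"tz":-0.18,"ax":0,"ay":0,"az":0,"grip":-1}]'
python3 - <<'E'
from m import *
s=manip.sense();t=s["tcp_pos"];print(t,s["ft_force"],s["moment"])
f,P=grab("scene","s3")
print("ring scene",ring(f,.0825+.009,(200,200,300,290)))
f,P=grab("top","t4");print("ring top",ring(f,.0825+.009,(195,165,275,240)))
Z=P[...,2];hsv=cv2.cvtColor(f["color"],cv2.COLOR_BGR2HSV);m=(hsv[...,1]>110)&(hsv[...,0]<15)&(Z>.06);m[:,:195]=0;m[:,275:]=0
q=P[m];A=np.linalg.lstsq(np.c_[q[:,:2],np.ones(len(q))],q[:,2],rcond=None)[0];print("ring top z",np.median(q[:,2]),"slope",A[:2],len(q))
go(.58,.05,.042,90)
E
```

```text
time_s: 16.95
tcp_pos: [0.5812, 0.1038, 0.1229]
tcp_rot: [0.0, 0.002, 1.0, -0.0]
ft_force: [0.0, 0.8, -3.9]
opening: 0.412
grasp_force: 85.4
[0.58123605 0.10379778 0.12294958] [ 0.03945423  0.7579057  -3.94609032] [-0.02184933 -0.00173887 -0.01892804]
ring scene [[0.5842, 0.3203, 0.029], [0.5839, 0.3207, 0.0102]]
ring top [[0.5846, 0.3152, 0.0237], [0.5847, 0.3137, 0.0147]]
ring top z 0.09129498295324967 slope [-0.04589332 -0.00793211] 307
from [0.5812 0.1048 0.123 ] t cm [ 0.11 -5.48  8.09] a deg [ 0.02  0.01 -0.15]
```

The ring lies flat: its top is at 91.3 mm, which is the table's 82.3 plus 9. I'll check that the landing strip is clear.

Run:
```python
from m import *
f=pickle.load(open("pics/top1.pkl","rb"));P=cloud(f)
X,Y,Z=np.moveaxis(P,-1,0)
for h in(.10,.07,.04,.02,0,-.03):
    a=(abs(X-.581)<.04)&(Y>h-.04)&(Y<h+.15); b=a&~((X<.6)&(Y<.085))
    d=f["color"].astype(int).sum(-1)
    print(h,a.sum(),np.nanpercentile(Z[b],[1,50,99,100]).round(4),d[b].max())
```

```text
0.1 2848 [-0.0038  0.0003  0.0065  0.0191] 427
0.07 2829 [-0.0037  0.0003  0.0048  0.0065] 414
0.04 2796 [-0.0037  0.0003  0.0051  0.0065] 409
0.02 2778 [-0.0036  0.0003  0.0049  0.0065] 395
0 2776 [-0.0035  0.0002  0.0049  0.0065] 386
-0.03 2721 [-0.0033  0.0002  0.0051  0.0065] 386
```

```bash
python3 -m creep '[{"tx":0,"ty":-1,"tz":0,"ax":0,"ay":0,"az":0,"grip":-1},{"tx":0,"ty":-3,"tz":0,"ax":0,"ay":0,"az":0,"grip":-1},{"tx":0,"ty":-5,"tz":0.3,"ax":0,"ay":0,"az":0,"grip":-1},{"tx":0,"ty":-7,"tz":1,"ax":0,"ay":0,"az":0,"grip":-1},{"tx":0,"ty":-7.5,"tz":2.2,"ax":0,"ay":0,"az":0,"grip":-1},{"tx":0,"ty":-7.5,"tz":3.5,"ax":0,"ay":0,"az":0,"grip":-1},{"tx":0,"ty":-7.5,"tz":4.8,"ax":0,"ay":0,"az":0,"grip":-1},{"tx":0,"ty":-7.5,"tz":6,"ax":0,"ay":0,"az":0,"grip":-1},{"tx":0,"ty":-7.5,"tz":7,"ax":0,"ay":0,"az":0,"grip":-1},{"tx":0,"ty":-7.5,"tz":7.6,"ax":0,"ay":0,"az":0,"grip":-1},{"tx":0,"ty":-7.5,"tz":7.8,"ax":0,"ay":0,"az":0,"grip":-1},{"tx":0,"ty":-7.5,"tz":7.8,"ax":0,"ay":0,"az":0,"grip":-1}]'; python3 -m creep '[{"tx":0,"ty":0,"tz":0.1,"ax":0,"ay":0,"az":0,"grip":-1},{"tx":0,"ty":0,"tz":0.2,"ax":0,"ay":0,"az":0,"grip":-1},{"tx":0,"ty":0,"tz":0.2,"ax":0,"ay":0,"az":0,"grip":-1}]'
```

```text
time_s: 18.25
tcp_pos: [0.5805, 0.033, 0.0442]
tcp_rot: [-0.001, 0.0, 1.0, 0.002]
ft_force: [-1.4, 6.5, -4.5]
opening: 0.41
grasp_force: 87.0
time_s: 18.55
tcp_pos: [0.5808, 0.0331, 0.0437]
tcp_rot: [0.0, 0.0, 1.0, 0.002]
ft_force: [-3.5, 8.0, 0.4]
opening: 0.413
grasp_force: 86.7
```

A sideways force of about 8 N in +y has come up, and contact is 2.5 mm too high. I need to look before pressing on.

Run:
```python
from m import *
s=manip.sense();t=s["tcp_pos"];print(t,s["tcp_rot"],s["ft_force"],s["moment"])
f,P=grab("wrist","w9");h=lambda v0,v1,u0,u1:(np.nanmedian(P[v0:v1,u0:u1,2])).round(4)
print("heel",h(190,205,225,235),"mid",h(190,205,370,390),"tip",h(200,212,535,545))
g,Q=grab("top","t5")
o=np.zeros((420,800,3),np.uint8);o[:,:560]=f["color"];o[:240,560:]=cv2.resize(g["color"][140:260,280:400],(240,240));
sc,_=grab("scene","s4");o[240:,560:]=cv2.resize(sc["color"][150:240,260:380],(240,180));cv2.imwrite("pics/c10.png",o)
```

```text
[0.58082791 0.03307414 0.04370583] [1.20274591e-05 2.77924694e-04 9.99997572e-01 2.18591712e-03] [-3.52066109  7.98905127  0.43253088] [ 0.54915162  0.24018913 -0.16864571]
heel 0.0071 mid 0.0074 tip 0.0077
```

View pics/c10.png

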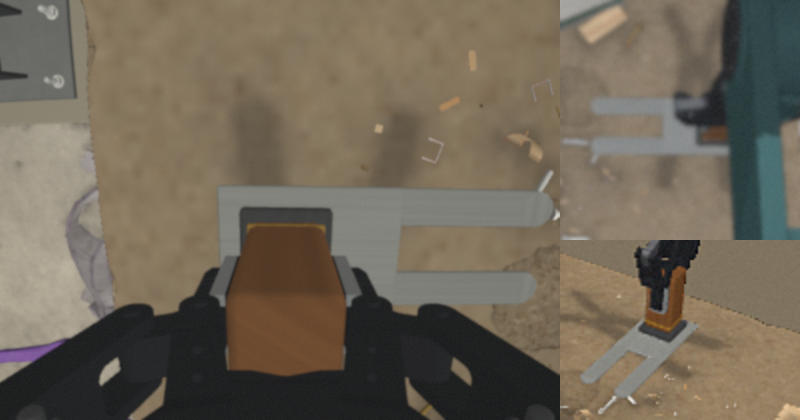

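The blade stands parallel to the bench but about 3 mm high, and a screw lies at the prong tip near (548,190). That spot isn't clear, so I'll lift 2 cm, read the forces and choose another.

```bash
python3 -m creep '[{"tx":0,"ty":0,"tz":-0.3,"ax":0,"ay":0,"az":0,"grip":-1},{"tx":0,"ty":0,"tz":-1,"ax":0,"ay":0,"az":0,"grip":-1},{"tx":0,"ty":0,"tz":-2,"ax":0,"ay":0,"az":0,"grip":-1},{"tx":0,"ty":0,"tz":-2.5,"ax":0,"ay":0,"az":0,"grip":-1},{"tx":0,"ty":0,"tz":-2.5,"ax":0,"ay":0,"az":0,"grip":-1}]'
python3 - <<'E'
from m import *
s=manip.sense();print(s["moment"],s["joints"].round(3),s["joint_torque"].round(1))
for n in("t5","s4"):
    f=pickle.load(open(f"pics/{n}.pkl","rb"));P=cloud(f);X,Y,Z=np.moveaxis(P,-1,0)
    m=(X>.45)&(X<.72)&(Y>-.2)&(Y<0.02)&(Z>.012)&(Z<.35)
    q=P[m];print(n,len(q))
    H,_,_=np.histogram2d(q[:,1],q[:,2],bins=[np.arange(-.2,.021,.02),np.arange(0,.36,.04)]);print(H.astype(int))
E
```

```text
time_s: 19.2
tcp_pos: [0.5823, 0.0295, 0.0698]
tcp_rot: [0.002, 0.001, 1.0, -0.0]
ft_force: [1.2, -0.5, -3.2]
opening: 0.412
grasp_force: 86.1
[-0.04970168  0.08595777  0.00497794] [-0.047  0.242  1.52  -0.     1.376 -1.615] [  0.1 -41.4 -30.4   0.    0.1  -0. ]
t5 141
[[ 0  0  0  0  0  0  0  0]
 [ 0  0  0  0  0  0  0  0]
 [ 0  0  0  0  0  0  0  0]
 [ 0  0  0  0  0  0  0  0]
 [ 0  0  0  0  0  0  0  0]
 [ 0  0  0  0  0  0  0  0]
 [ 0  0  0  0  0  0  0  0]
 [ 0  0  0  0  0  0  0  0]
 [ 0  0  3 33  0  0  0  0]
 [ 0  0  0  1  0  0  0  0]
 [ 0  0  0  0  0  5 15  2]]
s4 162
[[ 0  0  0  0  0  0  0  0]
 [ 0  0  0  0  0  0  0  0]
 [ 0  0  0  0  0  0  0  0]
 [ 0  0  0  0  0  0  0  0]
 [ 0  0  0  0  0  0  0  0]
 [ 0  0  0  0  0  0  0  0]
 [ 0  0  0  0  0  0  0  0]
 [ 0  0  0  0  0  0  0  0]
 [ 0  0  2 15  0  0  0  0]
 [ 0  0 31 24  0  0  0  0]
 [ 6  3 51 22  1  4  2  1]]
```

It's free again once lifted, so the blade was resting on a screw. The carrier's original spot is known to be clear, so I'll take it back there.

```bash
python3 -c "
from h import *
go(.4637,.053,.10,-2.1)"; python3 -m creep '[{"tx":0.1,"ty":0,"tz":-0.5,"ax":0,"ay":0,"az":1,"grip":-1},{"tx":0.5,"ty":0.1,"tz":-1.5,"ax":0,"ay":0,"az":4,"grip":-1},{"tx":1.2,"ty":0.2,"tz":-2.5,"ax":0,"ay":0,"az":9,"grip":-1},{"tx":2.1,"ty":0.4,"tz":-3,"ax":0,"ay":0,"az":16,"grip":-1},{"tx":3,"ty":0.6,"tz":-3,"ax":0,"ay":0,"az":23,"grip":-1},{"tx":3.9,"ty":0.8,"tz":-3,"ax":0,"ay":0,"az":30,"grip":-1},{"tx":4.8,"ty":1,"tz":-3,"ax":0,"ay":0,"az":37,"grip":-1},{"tx":5.7,"ty":1.2,"tz":-3,"ax":0,"ay":0,"az":44,"grip":-1},{"tx":6.6,"ty":1.4,"tz":-3,"ax":0,"ay":0,"az":51,"grip":-1},{"tx":7.5,"ty":1.5,"tz":-3,"ax":0,"ay":0,"az":58,"grip":-1},{"tx":8.4,"ty":1.7,"tz":-3,"ax":0,"ay":0,"az":64,"grip":-1},{"tx":9.2,"ty":1.9,"tz":-3,"ax":0,"ay":0,"az":69,"grip":-1}]'; python3 -c "
from h import *
go(.4637,.053,.05,-2.1)"
```

```text
from [0.5823 0.0295 0.0698] t cm [11.85  2.32 -3.07] a deg [ 0.15  0.19 91.95]
time_s: 20.4
tcp_pos: [0.4882, 0.0489, 0.0978]
tcp_rot: [-0.0, 0.569, 0.822, -0.0]
ft_force: [0.2, 0.4, -2.8]
opening: 0.412
grasp_force: 85.9
from [0.4882 0.0489 0.0978] t cm [ 1.24 -2.15  4.78] a deg [-0.04 -0.   22.69]
```

```bash
python3 -m creep '[{"tx":0.4,"ty":-0.7,"tz":0,"ax":0,"ay":0,"az":6,"grip":-1},{"tx":0.8,"ty":-1.4,"tz":0,"ax":0,"ay":0,"az":13,"grip":-1},{"tx":1.2,"ty":-2,"tz":0.3,"ax":0,"ay":0,"az":19,"grip":-1},{"tx":1.25,"ty":-2.15,"tz":1,"ax":0,"ay":0,"az":22.7,"grip":-1},{"tx":1.25,"ty":-2.15,"tz":2.2,"ax":0,"ay":0,"az":22.7,"grip":-1},{"tx":1.25,"ty":-2.15,"tz":3.4,"ax":0,"ay":0,"az":22.7,"grip":-1},{"tx":1.25,"ty":-2.15,"tz":4.4,"ax":0,"ay":0,"az":22.7,"grip":-1},{"tx":1.25,"ty":-2.15,"tz":5,"ax":0,"ay":0,"az":22.7,"grip":-1},{"tx":1.25,"ty":-2.15,"tz":5.2,"ax":0,"ay":0,"az":22.7,"grip":-1},{"tx":1.25,"ty":-2.15,"tz":5.3,"ax":0,"ay":0,"az":22.7,"grip":-1},{"tx":1.25,"ty":-2.15,"tz":5.3,"ax":0,"ay":0,"az":22.7,"grip":-1}]'; python3 -m creep '[{"tx":0,"ty":0,"tz":0.1,"ax":0,"ay":0,"az":0,"grip":-1},{"tx":0,"ty":0,"tz":0.2,"ax":0,"ay":0,"az":0,"grip":-1},{"tx":0,"ty":0,"tz":0.2,"ax":0,"ay":0,"az":0,"grip":-1}]'
```

```text
time_s: 21.5
tcp_pos: [0.4649, 0.053, 0.0452]
tcp_rot: [0.0, 0.718, 0.696, 0.0]
ft_force: [-0.5, -0.2, -3.5]
opening: 0.412
grasp_force: 86.0
time_s: 21.8
tcp_pos: [0.4645, 0.053, 0.043]
tcp_rot: [0.0, 0.718, 0.696, 0.0]
ft_force: [-0.6, -0.1, -4.5]
opening: 0.406
grasp_force: 86.0
```

```bash
python3 -m creep '[{"tx":0,"ty":0,"tz":0.05,"ax":0,"ay":0,"az":0,"grip":-1},{"tx":0,"ty":0,"tz":0.1,"ax":0,"ay":0,"az":0,"grip":-1},{"tx":0,"ty":0,"tz":0.15,"ax":0,"ay":0,"az":0,"grip":-1},{"tx":0,"ty":0,"tz":0.15,"ax":0,"ay":0,"az":0,"grip":-1}]'
python3 - <<'E'
from m import *
f,P=grab("wrist","w11");h=lambda v0,v1,u0,u1:(np.nanmedian(P[v0:v1,u0:u1,2])).round(4)
print("heel",h(190,205,225,235),"mid",h(190,205,370,390),"tip",h(200,212,535,545))
E
```

```text
time_s: 22.2
tcp_pos: [0.4645, 0.053, 0.0413]
tcp_rot: [0.0, 0.718, 0.696, -0.0]
ft_force: [0.5, 0.2, -2.8]
opening: 0.412
grasp_force: 86.2
heel 0.0049 mid 0.0048 tip 0.0048
```

```bash
python3 -m creep '[{"tx":0,"ty":0,"tz":0.03,"ax":0,"ay":0,"az":0,"grip":-1},{"tx":0,"ty":0,"tz":0.06,"ax":0,"ay":0,"az":0,"grip":-1},{"tx":0,"ty":0,"tz":0.06,"ax":0,"ay":0,"az":0,"grip":-1}]'
```

```text
time_s: 22.55
tcp_pos: [0.4645, 0.053, 0.0412]
tcp_rot: [0.0, 0.718, 0.696, 0.0]
ft_force: [-2.0, -0.3, 1.0]
opening: 0.409
grasp_force: 86.6
```

The carrier is on the bench, with contact felt at the original height. I'll open slowly and rise straight up.

```bash
python3 -m creep '[{"tx":0,"ty":0,"tz":0,"ax":0,"ay":0,"az":0,"grip":-0.15},{"tx":0,"ty":0,"tz":0,"ax":0,"ay":0,"az":0,"grip":-0.1},{"tx":0,"ty":0,"tz":0,"ax":0,"ay":0,"az":0,"grip":0},{"tx":0,"ty":0,"tz":0,"ax":0,"ay":0,"az":0,"grip":0.3},{"tx":0,"ty":0,"tz":0,"ax":0,"ay":0,"az":0,"grip":0.7},{"tx":0,"ty":0,"tz":0,"ax":0,"ay":0,"az":0,"grip":0.8},{"tx":0,"ty":0,"tz":0,"ax":0,"ay":0,"az":0,"grip":0.8},{"tx":0,"ty":0,"tz":-1,"ax":0,"ay":0,"az":0,"grip":0.8},{"tx":0,"ty":0,"tz":-3,"ax":0,"ay":0,"az":0,"grip":0.8},{"tx":0,"ty":0,"tz":-6,"ax":0,"ay":0,"az":0,"grip":0.8},{"tx":0,"ty":0,"tz":-10,"ax":0,"ay":0,"az":0,"grip":0.8},{"tx":0,"ty":0,"tz":-14,"ax":0,"ay":0,"az":0,"grip":0.8}]'; python3 -m creep '[{"tx":-3,"ty":0,"tz":0,"ax":0,"ay":0,"az":0,"grip":0.8},{"tx":-6,"ty":0,"tz":0,"ax":0,"ay":0,"az":0,"grip":0.8},{"tx":-6,"ty":0,"tz":0,"ax":0,"ay":0,"az":0,"grip":0.8},{"tx":-6,"ty":0,"tz":0,"ax":0,"ay":0,"az":0,"grip":0.8}]'
python3 - <<'E'
from m import *
f,P=grab("wrist","w12");Z=P[...,2];X,Y=P[...,0],P[...,1]
m=(Z>.084)&(Z<.1)&(abs(X-.464)<.04)&(abs(Y-.053)<.04)
c,s,a=cv2.minAreaRect((P[m][:,:2]*1000).astype(np.float32));print("handle",c,s,a,"z",np.median(Z[m]))
def plane(m,n):
    q=P[m];A=np.linalg.lstsq(np.c_[q[:,:2]-q[:,:2].mean(0),np.ones(len(q))],q[:,2],rcond=None)[0];print(n,len(q),A.round(4))
plane((Z>.002)&(Z<.008)&(X>.44)&(X<.62)&(abs(Y-.053+.037*(X-.464))<.03),"blade")
f,P=grab("top","t6");Z=P[...,2];hsv=cv2.cvtColor(f["color"],cv2.COLOR_BGR2HSV);print("ring top",ring(f,.0915,(195,165,275,240)))
m=(hsv[...,1]>110)&(hsv[...,0]<15)&(Z>.085);m[:,:195]=0;m[:,275:]=0;plane(m,"ring")
k=np.zeros(Z.shape,bool);k[185:208,218:242]=1;m=k&(hsv[...,0]>15)&(hsv[...,0]<30)&(hsv[...,1]>90);v,u=np.where(m);print("pin",len(u),raypt(f,u,v,.0855).mean(0))
a=pickle.load(open("pics/top1.pkl","rb"))
for n,(u0,v0,u1,v1) in dict(marker=(235,250,290,310),tape=(190,255,225,305),box=(255,105,320,160)).items():
    g=lambda F:np.float32(cv2.cvtColor(F["color"][v0:v1,u0:u1],cv2.COLOR_BGR2GRAY))
    print(n,"shift px",cv2.phaseCorrelate(g(a),g(f)))
E
```

```text
time_s: 23.75
tcp_pos: [0.4641, 0.0531, 0.1826]
tcp_rot: [-0.0, 0.718, 0.696, -0.0]
ft_force: [1.6, 0.2, 0.2]
opening: 0.901
grasp_force: 0.0
time_s: 24.15
tcp_pos: [0.4626, -0.0072, 0.1814]
tcp_rot: [0.0, 0.719, 0.695, 0.0]
ft_force: [0.5, 0.2, 0.3]
opening: 0.901
grasp_force: 0.0
handle (465.1809387207031, 51.98288345336914) (36.04532241821289, 36.076480865478516) 87.06670379638672 z 0.0905488851698717
blade 7647 [-0.0021  0.0008  0.0047]
ring top [[0.5847, 0.3155, 0.0236], [0.5848, 0.3138, 0.0147]]
ring 296 [0.0013 0.0063 0.0912]
pin 41 [0.58513286 0.31948658 0.0855    ]
marker shift px ((-0.040326426340485, -0.03789026384064442), 1.0598292952113681)
tape shift px ((0.005421452286334727, -0.04929365564944632), 1.0107293282614813)
box shift px ((-0.002347891801179003, 0.01542843300953578), 1.0255393611060248)
```

The ring lies flat round the pin, the carrier is flat on the bench and none of the bystanders has moved. I'm handing in.

```bash
python3 -c "
from plant import manip
print(manip.job_done())"
```

```text
the job is handed in; nothing more can be done
None
```

Job handed in, with no verdict returned: by my last measurements the ring lies flat round the pin, the carrier stands flat at its original spot, and the bystanders are unmoved; my first set-down landed on a screw, and I viewed 11 pictures against the limit of 10.

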